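# Screw the dial head back onto a water meter

### The arm

A 7-joint arm with a two-finger parallel gripper is mounted at the origin on the work surface. World frame = base frame: x ahead of the robot, y to its left, z up, the work surface at z = 0. Lengths are in mm, angles in rad, forces in N, time in s.
With the tool pointing down it reaches from about 400 to 850 mm from the base axis. Payload 4.5 kg.
Tool frame: the origin (TCP) lies at the very end of the fingers, on their centre line; the grasp point (between the pads) lies 19 mm behind it; z points along the fingers, y is the line along which they close (so a half turn about z gives the same grasp; the last joint's range is limited). The gripper opens to 85 mm and grips with 20 to 120 N. Pads are 22 mm wide; open, the fingers measure 114 mm over their backs; the gripper's body (76 mm by 85 mm) begins 54 mm behind the grasp point. The pads swing forward as they close: fully open they stand 13 mm farther back than shut.
Start: joints at [-1.271, 0.689, -0.195, 1.565, 0.157, 0.902, -0.215], TCP at [164.155, 603.082, 231.317] pointing down, gripper open.
Joint ranges: [-3.01, 3.01], [-0.46, 2.08], [-1.47, 1.51], [0.13, 2.56], [-1, 4.14], [0.04, 2.09], [-2.66, 2.66]. Speed limits (rad/s): [2.57, 2.57, 3.14, 3.14, 3.14, 3.14, 3.14].

### API

Orientations are given as a rotation vector (axis times angle).
In Python, from cell import get_state, viewer, order gives the robot as it stands.
- The arm moves only by the tool drive_tool, never from a script. Its argument "deltas" is a list of rows, each an object of numbers: "x", "y", "z": the shift along the world's x, y, z in cm; "wx", "wy", "wz": the turn, a rotation vector about the world's x, y, z in rad; "hand": the finger opening in cm, from 0 to 8.54. In form: [{"x": .., "y": .., "z": .., "wx": .., "wy": .., "wz": .., "hand": ..}, ...]. A call has 1 to 10 rows; each row is the pose to reach, as a shift and turn from the pose commanded when the call began; what a row does not reach only later rows make up. A row lasts 1/10 s, in which the tool goes at most 50 mm and 8.59 degrees, less where a joint would pass 70% of its speed; a pose out of reach is approached as far as the arm can. A call with a gripper value outside its range is refused whole. The fingers move at their own pace and stop on an object; "grip_force" is the grip in N (left out, the last holds). Time passes only in rows, so rows that repeat a pose let the fingers close. It gives the time, the measured TCP pose, the force, the opening and the grip force at its end, in the units of the state.
- get_state(): the state, without advancing time (a new reading comes with each control period).
- viewer.get_image(name): name is "side" or "top" or "wrist"; returns a dict with "image" (480x640x3 uint8, red, green, blue), "z_map" (480x640 float32, mm along the optical axis (not along the pixel's ray), 0 where there is no reading), "fx", "fy", "cx", "cy" (pixels), "xyz" and "attitude" of the camera in the world; the wrist camera has in their place "mount" (4x4, takes a point from camera to tool coordinates, whose origin is the TCP and whose axes are the flange's). Camera axes: x right, y down, z forward; pixel columns grow to the right and rows downward; lengths in mm; the calibration is good to about 2 mm. A picture is of the moment at which its call begins: read the wrist's pose just before it.
- order.close_job(): hands the job in; it is judged then, once.
The state is a dict: "time_s": time; "qpos": joint angles; "qvel": joint speeds; "effort": joint torques, N m; "eef_pos": TCP position; "ee_rot": TCP orientation; "ft_force": force on the tool from outside, world axes, zero at the start; "torque": the same for the moment, N m; "grip_width": opening from 0.0 (shut) to 1.0 (fully open); "gripper_force": force on a finger pad.
Only numpy, scipy, OpenCV 4.12 (cv2) and the standard library are available. Lean on these libraries where they do the work, as an engineer would, in place of code of your own. Each camera call takes 0.05 s, during which the arm holds its last target. There are 200 camera calls.

### The job

The water meter in the tilted vise has been overhauled: take its dial head from the bench, set it squarely on the meter mouth, find the start of the thread by turning the head backwards (anticlockwise) until you feel it drop in, then screw it clockwise until it is fully home, and let go. Leave the other parts on the bench alone.

Things in the scene. Friction and masses are not known exactly. Their poses are not given: they have to be found in the camera images.
- head_mid (a point): Dial head: black plastic screw collar, fine grey flutes all round, diameter 64 mm, height 40 mm, about 0.2 kg, white dial with small number wheels on top. Starts standing on the bench, dial up, open skirt down. Point: its centre, on the axis, 20 mm above the skirt's lower edge; z points out of the dial. Fully home, this point lies on the mouth point.
- head: The dial head; origin at the centre of the skirt's lower edge. Its upper 20 mm are solid; the skirt below is hollow, 57 mm wide inside, 20 mm deep, with three equal lugs 120 degrees apart inside it near the lower edge, 7 mm wide, 3.4 mm thick, reaching in to radius 24 mm. Nothing outside marks where the lugs are. It can be gripped anywhere round the collar.
- mouth (a point): Mouth of the blue water meter: centre of the flat rim of its brass neck. z points out along the neck's axis, which leans 24 to 38 degrees from vertical, roughly towards the robot. Neck 46 mm in diameter, rim narrowed to 42, standing 22 mm out of a blue shoulder 72 mm wide. Head fully home: skirt edge 20 mm below the rim, rim against the bottom of the skirt, 2 mm gap above the shoulder.
- meter_mid (a point): Middle of the blue meter body, on the neck's axis 50 mm below the rim; y along its two level pipe ends (110 mm over both). The neck has a coarse right-hand thread, three equal starts, 54 mm over the crests, lead 24 mm a turn, turned about its axis by a different, unknown angle each time. Lug play in it: 1.6 mm along the axis, 1 mm sideways. Friction keeps a released head in place.
- thread (a point): Point on the neck's axis 6.8 mm below the rim, z outward. When the head is set on, its lugs rest on level lands on top of the thread, skirt edge at about this height (3 mm below the rim if they meet upright ribs, 4 mm higher than the lands). Turned clockwise there the lugs stick against the ribs; turned anticlockwise (seen from outside) they come within 120 degrees to the entries.
- entry (a point): Point on the axis 14.3 mm below the rim: the skirt edge's height once the head has dropped (about 7 mm) into the three entries, each 29 degrees wide (14 degrees of play for the lugs), closed on the far side by a rib. From there 90 to 115 degrees clockwise, sinking with the lead of 24 mm a turn, bring it fully home; anticlockwise it stops at once.
- vise: Blue tilting bench vise, bolted down: round foot 132 mm wide, origin at its centre on the bench. Its tilting pin, 80 mm up, runs along y. Two jaws 90 mm wide hold the meter from front and back, tops 42 mm below the mouth's rim. The screw with its 100 mm cross bar points to the front and down, ending 125 mm from the pin.
- insert_mid (a point): Bystander: white plastic measuring insert, 52 mm in diameter and 40 mm tall, standing; its centre, half-way up.
- nut_mid (a point): Bystander: brass hexagon union nut, 47 mm across flats, 29 mm tall, lying flat; a point on its axis 13 mm up.
- wrench_grip (a point): Bystander: steel wrench 180 mm long lying on the bench; the middle of its handle.
There are look-alikes about, which are no part of the job. What is shaped like the head but red is not meant.

How it is judged:
By the outcome, as a careful person would: the job done as asked, in the order asked, and still so for the second after the job is handed in, with the robot touching nothing.
It also fails if it takes over 61 s, if anything falls off the work surface, if the arm or the gripper's body presses on something with over 40 N, if the wrist force passes 120 N, or if a joint passes its speed limit or range.

## Working session

There is one attempt and no reset: what is moved stays moved. The work goes in short steps, Python scripts to look and compute and a tool call to move; the robot and the scene stay as the last step left them, time stands still between calls to the robot, and variables do not carry over. Pictures are saved under pics/ and viewed, at most 10 in all, crops included, and the job is handed in when it is done.

Besides the shell and the picture viewer there is one more tool, called after "Call:" by a JSON object that holds its "op" and its "data". drive_tool: Moves the arm, as the interface text tells. Its arguments: {"type":"object","properties":{"deltas":{"type":"array","items":{"type":"object","properties":{"x":{"type":"number"},"y":{"type":"number"},"z":{"type":"number"},"wx":{"type":"number"},"wy":{"type":"number"},"wz":{"type":"number"},"hand":{"type":"number"}}}},"grip_force":{"type":"number"}},"required":["deltas"]}

```bash
mkdir -p pics; ls; cat > h.py <<'E'
import numpy as np, cv2
from scipy.spatial.transform import Rotation as R
from cell import get_state, viewer, order
def cam(name):
    s=get_state(); d=viewer.get_image(name)
    if name=='wrist':
        T=np.eye(4);T[:3,:3]=R.from_rotvec(s['ee_rot']).as_matrix();T[:3,3]=s['eef_pos']
        d['T']=T@np.array(d['mount'])
    else:
        T=np.eye(4);a=np.array(d['attitude'],float)
        T[:3,:3]=a if a.shape==(3,3) else R.from_rotvec(a).as_matrix();T[:3,3]=d['xyz'];d['T']=T
    return d
def cloud(d):
    v,u=np.mgrid[:480,:640];z=d['z_map'].astype(float)
    P=np.stack([(u-d['cx'])/d['fx']*z,(v-d['cy'])/d['fy']*z,z],-1)
    W=P@d['T'][:3,:3].T+d['T'][:3,3];W[z<=0]=np.nan
    return W
E
python3 - <<'E'
from h import *
s=get_state();print({k:np.round(v,3).tolist() for k,v in s.items()})
ims=[]
for n in ['side','top']:
    d=cam(n);np.save(f'{n}.npy',cloud(d));print(n,d['attitude'],np.round(d['T'],3).tolist(),d['fx'],(d['z_map']>0).mean())
    cv2.imwrite(f'pics/{n}0.png',d['image'][...,::-1])
E
```

```text
pics
{'time_s': 0.0, 'qpos': [-1.271, 0.69, -0.195, 1.566, 0.157, 0.902, -0.215], 'qvel': [0.001, 0.001, -0.0, 0.001, -0.003, -0.0, -0.0], 'effort': [0.0, -53.961, -1.266, -15.855, 0.009, 0.009, 0.0], 'eef_pos': [164.039, 602.404, 230.456], 'ee_rot': [-0.416, -3.114, 0.003], 'ft_force': [-0.361, -0.463, -0.006], 'torque': [-0.023, 0.012, -0.005], 'gripper_force': 0.0, 'grip_width': 1.001}
side [-2.23065076  0.78924286 -0.33443182] [[0.777, -0.438, 0.452, 2.828], [-0.629, -0.542, 0.558, -637.174], [0.0, -0.718, -0.696, 886.869], [0.0, 0.0, 0.0, 1.0]] 542.9927184735843 0.996123046875
top [-2.15202339  2.06579762 -0.2040644 ] [[0.042, -0.979, 0.202, 290.972], [-0.999, -0.039, 0.015, -55.982], [-0.007, -0.202, -0.979, 1114.762], [0.0, 0.0, 0.0, 1.0]] 460.8492848354896 0.996123046875
```

View pics/side0.png

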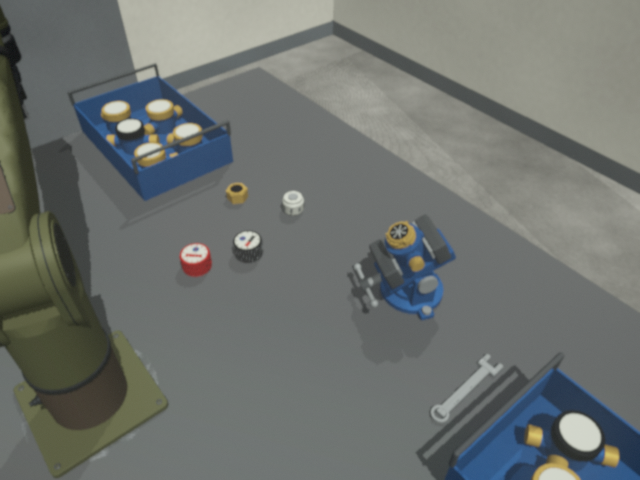

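View pics/top0.png

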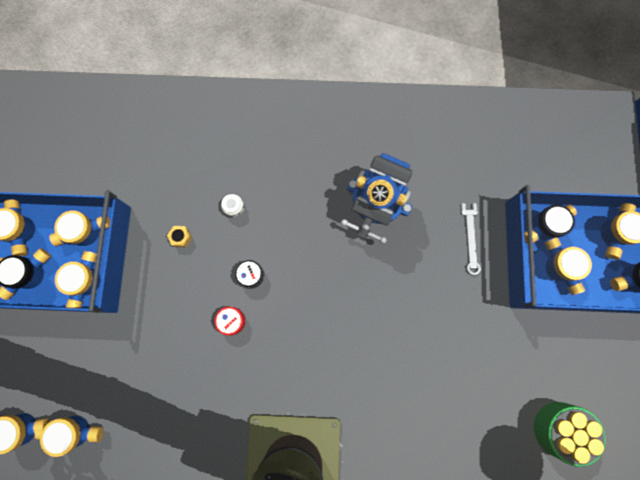

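Candidates for the head: the black collar at top (248,273) / side (248,246); the red one at top (229,321) / side (196,259), excluded by colour; and black-rimmed meters in the crates at top (14,271) and (557,221), which are not standing on the bench. The first fits. I'll confirm it in a crop and measure it.

```bash
python3 - <<'E'
from h import *
T=np.load('top.npy');S=np.load('side.npy')
it=cv2.imread('pics/top0.png');si=cv2.imread('pics/side0.png')
a=cv2.resize(it[235:345,195:305],(400,400),interpolation=cv2.INTER_CUBIC)
b=cv2.resize(it[140:250,320:430],(400,400),interpolation=cv2.INTER_CUBIC)
cv2.imwrite('pics/crop.png',np.hstack([a,b]))
print('bench z',np.nanmedian(T[330:380,300:450,2]),np.nanmedian(S[330:380,200:300,2]))
# head: points above bench near
for n,C,(u,v) in [('top',T,(248,273)),('side',S,(248,246)),('topred',T,(229,321)),('insert',T,(232,204)),('nut',T,(178,236))]:
    c=C[v,u];m=(np.hypot(C[...,0]-c[0],C[...,1]-c[1])<55)&(C[...,2]>12)
    P=C[m];t=P[P[:,2]>c[2]-5]
    (x,y),r=cv2.minEnclosingCircle(t[:,:2].astype(np.float32))
    print(n,np.round(c,1),'circle',round(x,1),round(y,1),round(r,1),'maxz',np.percentile(P[:,2],95))
# mouth: brass pixels
for n,C,I,(u,v) in [('top',T,it,(380,192)),('side',S,si,(401,235))]:
    h=cv2.cvtColor(I,cv2.COLOR_BGR2HSV)
    m=cv2.inRange(h,(10,110,90),(30,255,255))>0
    k,l,st,ce=cv2.connectedComponentsWithStats(m.astype(np.uint8))
    for i in range(1,k):
        if st[i,4]>25 and np.hypot(*(ce[i]-[u,v]))<60: print(n,st[i],ce[i],np.round(np.nanmedian(C[l==i],0),1),np.round(np.nanpercentile(C[l==i][:,2],[1,50,99]),1))
E
```

```text
bench z 0.04520827805595218 -0.5601767358712664
top [420.6 125.3  40.7] circle 420.6 126.6 32.8 maxz 43.694592818958654
side [410.3 108.3  38.2] circle 418.5 124.3 34.4 maxz 41.693962908607986
topred [308.3 161.3  38.9] circle 308.9 163.5 32.8 maxz 43.85393376784691
insert [586.1 176.1  41.9] circle 589.2 181.0 22.4 maxz 43.83214101519375
nut [504.1 301.9  31.8] circle 506.2 304.8 25.6 maxz 32.5866950085577
top [357 176   9  12  71] [360.92957746 181.4084507 ] [ 619.  -126.2  148.1] [122.6 148.1 153.1]
top [367 180  26  26 300] [380.04       191.92333333] [ 587.6 -165.2  182.3] [166.8 182.3 193.1]
top [397 194   9  11  67] [401.35820896 199.25373134] [ 582.  -215.2  148.1] [137.8 148.1 153.6]
side [387 222  28  26 314] [401.70063694 237.72929936] [ 575.3 -179.5  177.1] [162.  177.1 191. ]
side [410 257  13  13 126] [416.32539683 263.34920635] [ 578.4 -219.2  144.1] [129.4 144.1 151.7]
```

View pics/crop.png

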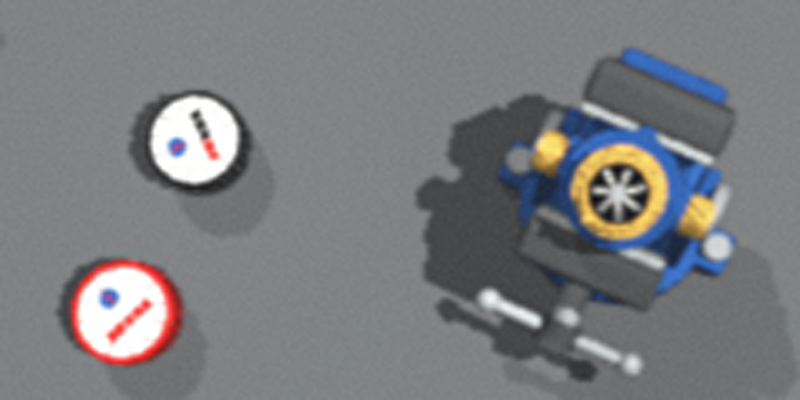

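The crop confirms it. The head is the black fluted collar with the white dial at crop (195,140). The red look-alike is at (125,310). The meter mouth is the brass ring at (618,192), with pipe ends at (550,150) and (698,215). I'll get the wrist camera's mount and plan a close look at the mouth.

```bash
cat >> h.py <<'E'
def tool(n,yref):
    "rotation with z=-n, y along yref"
    z=-np.array(n,float);z/=np.linalg.norm(z);y=np.array(yref,float);y-=z*(y@z);y/=np.linalg.norm(y)
    return np.column_stack([np.cross(y,z),y,z])
def delta(p,Rt,s=None):
    s=s or get_state();R0=R.from_rotvec(s['ee_rot'])
    w=(R.from_matrix(Rt)*R0.inv()).as_rotvec()
    print('d cm',np.round((np.array(p)-s['eef_pos'])/10,2),'w',np.round(w,3),'q',np.round(s['qpos'],2))
E
python3 - <<'E'
from h import *
d=cam('wrist');print(np.round(d['mount'],3).tolist(),d['fx'],d['cx'],d['cy'])
s=get_state();print(np.round(R.from_rotvec(s['ee_rot']).as_matrix(),2).tolist())
n=np.array([-.46,.19,.866]);m=np.array([586,-166,184])
delta(m+n*170,tool(n,[.96,-.28,0]))
E
```

```text
[[0.001, -0.953, -0.303, 79.473], [1.0, 0.001, 0.001, -0.27], [-0.001, -0.303, 0.953, -142.302], [0.0, 0.0, 0.0, 1.0]] 397.9463325298053 323.04880765722936 229.85512462250585
[[-0.96, 0.26, -0.0], [0.26, 0.96, -0.0], [-0.0, -0.0, -1.0]]
d cm [ 34.37 -73.63  10.06] w [ 0.223 -0.535 -1.533] q [-1.27  0.69 -0.19  1.57  0.16  0.9  -0.22]
```

Call:
{"op": "drive_tool", "data": {"deltas": [{"x":4,"y":-4,"z":2,"wz":-0.14},{"x":8,"y":-8,"z":4,"wz":-0.28},{"x":12,"y":-12,"z":6,"wz":-0.42},{"x":16,"y":-16,"z":8,"wz":-0.56},{"x":20,"y":-20,"z":9,"wx":0.02,"wy":-0.05,"wz":-0.7},{"x":24,"y":-24,"z":9,"wx":0.05,"wy":-0.11,"wz":-0.83},{"x":27,"y":-28,"z":9,"wx":0.08,"wy":-0.17,"wz":-0.95},{"x":29,"y":-32,"z":9,"wx":0.11,"wy":-0.24,"wz":-1.05},{"x":30,"y":-36,"z":9,"wx":0.14,"wy":-0.31,"wz":-1.15},{"x":31,"y":-40,"z":9,"wx":0.16,"wy":-0.37,"wz":-1.24}]}}

```text
schema error: expected keys x, y, z, wx, wy, wz, hand
```

```bash
python3 - <<'E'
from h import *
n=np.array([-.46,.19,.866]);m=np.array([586,-166,184])
s=get_state();print(s['time_s'],s['eef_pos'])
delta(m+n*115,tool(n,[.96,-.28,0]))
E
```

```text
0.15 [164.07367337 602.56002249 230.62779507]
d cm [ 36.9  -74.67   5.3 ] w [ 0.223 -0.535 -1.533] q [-1.27  0.69 -0.19  1.57  0.16  0.9  -0.22]
```

Call:
{"op": "drive_tool", "data": {"deltas": [{"x":4,"y":-4,"z":2,"wx":0,"wy":0,"wz":-0.14,"hand":8.5},{"x":8,"y":-8,"z":4,"wx":0,"wy":0,"wz":-0.28,"hand":8.5},{"x":12,"y":-12,"z":6,"wx":0,"wy":0,"wz":-0.42,"hand":8.5},{"x":16,"y":-16,"z":8,"wx":0,"wy":0,"wz":-0.56,"hand":8.5},{"x":20,"y":-20,"z":9,"wx":0.02,"wy":-0.05,"wz":-0.7,"hand":8.5},{"x":24,"y":-24,"z":9,"wx":0.05,"wy":-0.11,"wz":-0.83,"hand":8.5},{"x":27,"y":-28,"z":9,"wx":0.08,"wy":-0.17,"wz":-0.95,"hand":8.5},{"x":29,"y":-32,"z":9,"wx":0.11,"wy":-0.24,"wz":-1.05,"hand":8.5},{"x":30,"y":-36,"z":9,"wx":0.14,"wy":-0.31,"wz":-1.15,"hand":8.5},{"x":31,"y":-40,"z":9,"wx":0.16,"wy":-0.37,"wz":-1.24,"hand":8.5}]}}

```text
time_s: 1.15
eef_pos: [465.8, 226.9, 321.4]
ee_rot: [1.937, 2.026, 0.278]
ft_force: [-0.0, -0.3, -0.1]
grip_width: 0.996
gripper_force: 0.0
```

```bash
python3 - <<'E'
from h import *
n=np.array([-.46,.19,.866]);m=np.array([586,-166,184])
s=get_state();print(s['time_s'],s['eef_pos'])
delta(m+n*115,tool(n,[.96,-.28,0]))
E
```

```text
1.15 [465.84839901 226.88844034 321.3515259 ]
d cm [  6.73 -37.1   -3.78] w [ 0.016 -0.154 -0.298] q [-1.02  0.36  0.4   2.05  0.3   0.54 -0.86]
```

Call:
{"op": "drive_tool", "data": {"deltas": [{"x":1,"y":-5,"z":0,"wx":0,"wy":-0.02,"wz":-0.04,"hand":8.5},{"x":2,"y":-10,"z":-0.5,"wx":0,"wy":-0.04,"wz":-0.08,"hand":8.5},{"x":3,"y":-15,"z":-1,"wx":0,"wy":-0.06,"wz":-0.12,"hand":8.5},{"x":4,"y":-20,"z":-1.5,"wx":0,"wy":-0.08,"wz":-0.16,"hand":8.5},{"x":5,"y":-25,"z":-2,"wx":0.01,"wy":-0.1,"wz":-0.2,"hand":8.5},{"x":5.8,"y":-30,"z":-2.8,"wx":0.01,"wy":-0.13,"wz":-0.24,"hand":8.5},{"x":6.5,"y":-35,"z":-3.5,"wx":0.01,"wy":-0.15,"wz":-0.28,"hand":8.5},{"x":6.7,"y":-37,"z":-3.8,"wx":0.016,"wy":-0.154,"wz":-0.298,"hand":8.5},{"x":6.7,"y":-37,"z":-3.8,"wx":0.016,"wy":-0.154,"wz":-0.298,"hand":8.5}]}}

```text
time_s: 2.05
eef_pos: [531.1, -145.4, 283.9]
ee_rot: [2.127, 1.616, 0.348]
ft_force: [-0.2, 0.6, 0.5]
grip_width: 0.994
gripper_force: 0.0
```

```bash
python3 - <<'E'
from h import *
s=get_state();print(s['time_s'],s['eef_pos'],np.round(s['qpos'],2),np.abs(s['qvel']).max())
d=cam('wrist');np.save('w1.npy',cloud(d));np.save('w1T.npy',d['T']);cv2.imwrite('pics/w1.png',d['image'][...,::-1])
E
```

```text
2.05 [ 531.06567128 -145.41483462  283.85652175] [-0.09  0.39  0.26  2.23  0.92  0.05 -1.06] 2.187909212896832
```

View pics/w1.png

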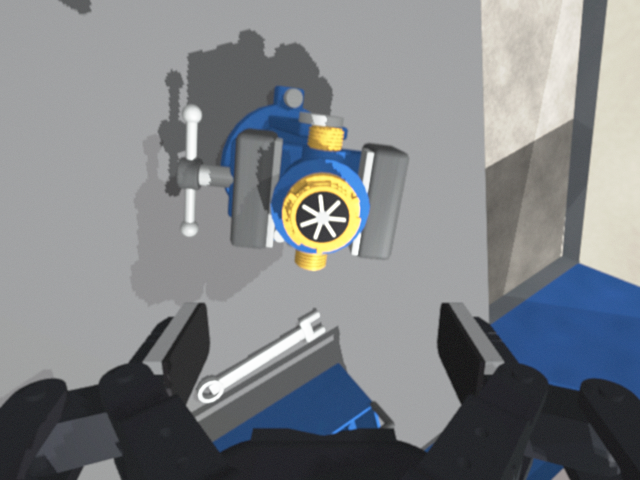

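The picture shows the mouth ring centred at about (321,215), its shoulder and both jaws around it, and brass pipe ends at (325,137) and (311,259). A joint was still moving at that moment, so I'll hold still and measure again.

Call:
{"op": "drive_tool", "data": {"deltas": [{"x":0,"y":0,"z":0,"wx":0,"wy":0,"wz":0,"hand":8.5},{"x":0,"y":0,"z":0,"wx":0,"wy":0,"wz":0,"hand":8.5}]}}

```text
time_s: 2.3
eef_pos: [532.2, -138.8, 284.0]
ee_rot: [2.12, 1.628, 0.354]
ft_force: [-0.1, -1.0, -0.8]
grip_width: 0.995
gripper_force: 0.0
```

```bash
cat > mouth.py <<'E'
from h import *
s=get_state();print(s['time_s'],s['eef_pos'],np.round(s['qpos'],2),np.round(s['qvel'],2))
d=cam('wrist');C=cloud(d);I=d['image'];h=cv2.cvtColor(I,cv2.COLOR_RGB2HSV)
np.savez('w.npz',C=C,I=I,T=d['T'])
brass=cv2.inRange(h,(12,110,90),(32,255,255));blue=cv2.inRange(h,(100,100,40),(125,255,255))
k,l,st,ce=cv2.connectedComponentsWithStats(brass)
for i in range(1,k):
    if st[i,4]>100: print(st[i],np.round(ce[i],1),np.round(np.nanmedian(C[l==i],0),1))
i=min([i for i in range(1,k) if st[i,4]>300],key=lambda i:np.hypot(*(ce[i]-[321,215])))
P=C[l==i];P=P[np.isfinite(P[:,0])]
# RANSAC plane on brass rim
rng=np.random.default_rng(0);best=0
for _ in range(2000):
    a,b,c=P[rng.choice(len(P),3,False)];nn=np.cross(b-a,c-a)
    if np.linalg.norm(nn)<50: continue
    nn/=np.linalg.norm(nn);nn*=np.sign(nn[2]);q=np.abs((P-a)@nn)<0.8
    if nn[2]>.7 and q.sum()>best: best=q.sum();Q=P[q]
c=Q.mean(0);n=np.linalg.svd(Q-c)[2][2];n*=np.sign(n[2])
print('plane pts',best,'of',len(P),'n',np.round(n,3),'lean',np.degrees(np.arccos(n[2])),'c',np.round(c,1))
e=tool(n,[1,0,0]);uv=(Q-c)@e[:,:2]
(x,y),r=cv2.minEnclosingCircle(uv.astype(np.float32));print('circ',c+e[:,:2]@[x,y],r)
# shoulder: blue near plane 22 below rim
r=C-c;hh=r@n;rad=np.linalg.norm(r-hh[...,None]*n,axis=-1)
m=(blue>0)&(np.abs(hh+22)<4)&(rad<38)
B=C[m]
if len(B)>50:
    cb=B.mean(0);
    for _ in range(3):
        nb=np.linalg.svd(B-cb)[2][2];nb*=np.sign(nb[2]);B=B[np.abs((B-cb)@nb)<1.2];cb=B.mean(0)
    print('shoulder',len(B),np.round(nb,3),'lean',np.degrees(np.arccos(nb[2])),'h',(c-cb)@nb)
E
python3 mouth.py
```

```text
2.3 [ 532.20685293 -138.77114985  283.99739359] [-0.11  0.39  0.26  2.24  0.9   0.05 -1.04] [-0.02 -0.    0.   -0.    0.02  0.   -0.02]
[310 137  35  25 731] [326.6 149. ] [ 615.8 -124.7  147.2]
[ 283  185   77   94 2923] [318.6 225.5] [ 582.6 -158.1  176.5]
plane pts 687 of 2919 n [-0.392  0.174  0.903] lean 25.39794337094578 c [ 583.7 -161.7  182.8]
circ [ 582.60029937 -162.93999397  182.52076927] 26.43478012084961
shoulder 1980 [-0.391  0.163  0.906] lean 25.086520459459162 h 22.404364301812002
```

```bash
cat > mc.py <<'E'
from h import *
from scipy.optimize import least_squares
w=np.load('w.npz');C=w['C'];I=w['I'];h=cv2.cvtColor(I,cv2.COLOR_RGB2HSV)
n=np.array([-.392,.168,.905]);n/=np.linalg.norm(n);e=tool(n,[1,0,0])[:,:2]
c=np.array([583,-162,182.6])
brass=cv2.inRange(h,(12,110,90),(32,255,255))>0;blue=cv2.inRange(h,(100,100,40),(125,255,255))>0
def rc(c):
    r=C-c;hh=r@n;return hh,r@e
hh,uv=rc(c);rad=np.linalg.norm(uv,axis=-1)
top=brass&(np.abs(hh)<1.2)&(rad<30);print('rim h',np.median(hh[top]),'radii pct',np.percentile(rad[top],[1,10,50,90,99]))
def edge(mask,c,name):
    hh,uv=rc(c);a=np.degrees(np.arctan2(uv[...,1],uv[...,0]));rad=np.linalg.norm(uv,axis=-1)
    out=[]
    for k in range(-180,180,10):
        q=mask&(a>=k)&(a<k+10)
        if q.sum()>4:
            j=np.sort(rad[q])[-max(2,q.sum()//12):];t=np.radians(k+5);out.append((k+5,j.mean()*np.cos(t),j.mean()*np.sin(t)))
    out=np.array(out);f=least_squares(lambda p:np.hypot(out[:,1]-p[0],out[:,2]-p[1])-p[2],[0,0,22],loss='soft_l1')
    print(name,len(out),'off',np.round(f.x,2),'centre',np.round(c+e@f.x[:2],1),'res',np.round(np.abs(f.fun).mean(),2))
edge(top&(rad<23.5),c,'rim')
sh=blue&(np.abs(hh+22)<2.5)&(rad<40);edge(sh,c,'shoulder')
inner=(I.max(-1)<60)&(rad<20);p=C[inner];print('dark disc',inner.sum(),'h',np.nanmedian(hh[inner]),'off',np.nanmean(uv[inner],0))
E
python3 mc.py
python3 - <<'E'
from h import *
# pre-grasp above head: keep yaw, tool down
s=get_state();Rt=tool([0,0,1],R.from_rotvec(s['ee_rot']).as_matrix()[:,1]);delta([420,126,150],Rt)
E
```

```text
rim h -0.020478190535741507 radii pct [16.50232867 17.6019682  19.69398913 21.91224046 25.66007298]
rim 36 off [-0.76 -0.04 21.86] centre [ 583.  -162.8  182.7] res 0.43
shoulder 33 off [-1.14 -0.19 35.54] centre [ 582.8 -163.1  182.7] res 0.19
dark disc 4652 h 197.19799255617235 off [14.39354155 -1.06250265]
d cm [-11.23  26.46 -13.41] w [0.192 0.479 0.019] q [-0.11  0.39  0.26  2.24  0.91  0.05 -1.04]
```

Rim circle and shoulder circle agree: mouth centre (583,-163,182.7), lean 25.2°. The wrist is near a joint limit (q6), so I'll fit a quick arm model to choose the yaw at which the head can be turned.

```bash
cat > kin.py <<'E'
from h import *
import itertools
from scipy.optimize import least_squares
lim=np.array([[-3.01,3.01],[-.46,2.08],[-1.47,1.51],[.13,2.56],[-1,4.14],[.04,2.09],[-2.66,2.66]])
def fk(q,p,sg):
    h,L1,L2,d,y0,o=p[:6]
    r=lambda a,t:R.from_euler(a,t)
    A=r('z',sg[0]*q[0]+y0)*r('y',q[1]);x=np.array([0,0,h])
    A2=A*r('z',sg[1]*q[2]);x=x+A.apply([0,0,L1])+A2.apply([p[7],0,0])
    A3=A2*r('y',q[3]);x=x+A3.apply([-p[7],0,L2])
    A4=A3*r('z',sg[2]*q[4])*r('y',q[5])*r('z',sg[3]*q[6]+o);x=x+A4.apply([0,0,d])+(A3*r('z',sg[2]*q[4])*r('y',q[5])).apply([p[6],0,0])
    return x,A4
E
cat > fit.py <<'E'
from kin import *
s=get_state()
D=[([-1.271,.689,-.195,1.565,.157,.902,-.215],[164.155,603.082,231.317],[-.416,-3.114,.003]),
([-1.02,.36,.4,2.05,.3,.54,-.86],[465.8,226.9,321.4],[1.937,2.026,.278]),
(s['qpos'],s['eef_pos'],s['ee_rot'])]
best=[]
for sg in itertools.product([1,-1],repeat=4):
  for y0 in (0,np.pi):
    for o in (0,1.57,3.14,-1.57):
      def f(p):
        out=[]
        for q,x,w in D:
            X,A=fk(q,p,sg);out+=list((X-x)/10)+list((A.inv()*R.from_rotvec(w)).as_rotvec()*20)
        return np.array(out+list((p[6:])/100))
      k=least_squares(f,[330,350,350,250,y0,o,0,0]);best.append((k.cost,sg,k.x))
best.sort(key=lambda b:b[0])
for b in best[:4]:print(round(b[0],3),b[1],np.round(b[2],2).tolist())
np.savez('kin.npz',sg=best[0][1],p=best[0][2])
E
python3 fit.py
```

```text
1.031 (-1, -1, -1, -1) [367.1, 547.62, 343.34, 341.66, -0.08, 1.5, -1.92, 7.74]
1.031 (-1, -1, -1, -1) [367.1, 547.62, 343.34, 341.66, -0.08, 1.5, -1.92, 7.74]
1.031 (-1, -1, -1, -1) [367.1, 547.62, 343.34, 341.66, -0.08, 1.5, -1.92, 7.74]
1.031 (-1, -1, -1, -1) [367.1, 547.62, 343.34, 341.66, -0.08, 1.5, -1.92, 7.74]
```

```bash
cat > ik.py <<'E'
from kin import *
K=np.load('kin.npz');p=K['p'];sg=K['sg'];n=np.array([-.392,.168,.905]);n/=np.linalg.norm(n);M=np.array([583,-163,182.7])
rng=np.random.default_rng(1)
mid=lim.mean(1);hw=np.diff(lim)[:,0]/2
for t in (40,-14):
  for psi in range(0,360,30):
    Rt=R.from_rotvec(n*np.radians(psi))*R.from_matrix(tool(n,[.96,-.28,0]))
    def f(q):
        X,A=fk(q,p,sg);return np.r_[(X-M-n*t)/5,(A.inv()*Rt).as_rotvec()*30,.02*(q-mid)/hw]
    sol=[]
    for _ in range(14):
        k=least_squares(f,rng.uniform(lim[:,0]+.05,lim[:,1]-.05),bounds=(lim[:,0]+.03,lim[:,1]-.03))
        e=np.abs(f(k.x)[:6]).max()
        if e<.15: sol.append(k.x)
    u=[]
    for q in sol:
        if all(np.abs(q-v).max()>.3 for v in u):u.append(q)
    print(t,psi,[np.round(q,2).tolist() for q in u])
E
timeout 400 python3 ik.py
```

```text
40 0 [[0.64, 0.65, -0.77, 2.15, 1.56, 0.54, -1.62]]
40 30 [[0.64, 0.65, -0.77, 2.15, 1.56, 0.54, -1.09]]
40 60 [[0.64, 0.65, -0.77, 2.15, 1.56, 0.54, -0.57]]
40 90 [[0.64, 0.65, -0.77, 2.15, 1.56, 0.54, -0.04]]
40 120 [[0.64, 0.65, -0.77, 2.15, 1.56, 0.54, 0.48]]
40 150 [[0.64, 0.65, -0.77, 2.15, 1.56, 0.54, 1.0]]
40 180 [[0.64, 0.65, -0.77, 2.15, 1.56, 0.54, 1.53]]
40 210 [[0.64, 0.65, -0.78, 2.15, 1.56, 0.54, 2.05]]
40 240 [[0.64, 0.65, -0.78, 2.15, 1.56, 0.54, 2.57]]
40 270 []
40 300 [[0.33, 0.55, -0.27, 2.15, 1.5, 0.23, -2.63]]
40 330 [[0.64, 0.65, -0.77, 2.15, 1.56, 0.54, -2.14]]
-14 0 [[-0.03, 0.67, 0.29, 2.12, 4.11, 0.12, 2.04], [0.64, 0.79, -0.8, 2.13, 1.74, 0.62, -1.74]]
-14 30 [[0.64, 0.78, -0.78, 2.13, 1.74, 0.61, -1.22], [-0.03, 0.67, 0.29, 2.12, 4.11, 0.12, 2.57]]
-14 60 [[0.63, 0.78, -0.76, 2.13, 1.74, 0.59, -0.7], [0.06, 0.66, 0.15, 2.12, 3.42, 0.07, -2.48]]
-14 90 [[0.62, 0.77, -0.74, 2.13, 1.74, 0.58, -0.18]]
-14 120 [[0.6, 0.76, -0.72, 2.13, 1.74, 0.56, 0.34], [0.06, 0.66, 0.15, 2.12, 3.42, 0.07, -1.43]]
-14 150 [[0.59, 0.76, -0.7, 2.13, 1.75, 0.54, 0.86]]
-14 180 [[0.58, 0.75, -0.67, 2.13, 1.75, 0.52, 1.37], [0.06, 0.66, 0.15, 2.12, 3.42, 0.07, -0.39]]
-14 210 [[0.56, 0.74, -0.65, 2.13, 1.75, 0.5, 1.89]]
-14 240 [[0.12, 0.65, 0.06, 2.12, 2.66, 0.08, 1.43], [0.54, 0.73, -0.61, 2.13, 1.76, 0.48, 2.4], [0.06, 0.66, 0.15, 2.12, 3.42, 0.07, 0.66]]
-14 270 [[0.1, 0.65, 0.09, 2.12, 2.87, 0.07, 1.74], [0.06, 0.66, 0.15, 2.12, 3.42, 0.07, 1.18]]
-14 300 [[0.1, 0.65, 0.09, 2.12, 2.87, 0.07, 2.27], [0.06, 0.66, 0.15, 2.12, 3.42, 0.07, 1.71]]
-14 330 [[0.03, 0.66, 0.19, 2.12, 3.68, 0.08, 1.96], [0.09, 0.65, 0.11, 2.12, 3.02, 0.07, 2.63], [0.65, 0.8, -0.82, 2.13, 1.74, 0.63, -2.26]]
```

```bash
python3 - <<'E'
from h import *
for f in (0.5,1):
    s=get_state();R0=R.from_rotvec(s['ee_rot']);Rt=R.from_matrix(tool([0,0,1],[0,1,0]));w=(Rt*R0.inv()).as_rotvec()
    print(w, np.degrees(np.linalg.norm(w)))
delta([420,126,150],Rt.as_matrix())
E
```

```text
[-0.29823621  0.51439405  1.78532514] 107.81555478127957
[-0.29823621  0.51439405  1.78532514] 107.81555478127957
d cm [-11.23  26.46 -13.41] w [-0.298  0.514  1.785] q [-0.11  0.39  0.26  2.24  0.91  0.05 -1.04]
```

Call:
{"op": "drive_tool", "data": {"deltas": [{"x":-1,"y":2,"z":1,"wx":-0.022,"wy":0.038,"wz":0.13,"hand":8.5},{"x":-2,"y":4,"z":1,"wx":-0.043,"wy":0.074,"wz":0.26,"hand":8.5},{"x":-3,"y":7,"z":0,"wx":-0.065,"wy":0.112,"wz":0.39,"hand":8.5},{"x":-4,"y":10,"z":-1,"wx":-0.087,"wy":0.15,"wz":0.52,"hand":8.5},{"x":-5,"y":13,"z":-2,"wx":-0.108,"wy":0.187,"wz":0.65,"hand":8.5},{"x":-6,"y":16,"z":-4,"wx":-0.13,"wy":0.225,"wz":0.78,"hand":8.5},{"x":-7,"y":19,"z":-6,"wx":-0.152,"wy":0.262,"wz":0.91,"hand":8.5},{"x":-8,"y":21,"z":-8,"wx":-0.174,"wy":0.3,"wz":1.04,"hand":8.5},{"x":-9,"y":23,"z":-10,"wx":-0.195,"wy":0.337,"wz":1.17,"hand":8.5},{"x":-10,"y":25,"z":-12,"wx":-0.217,"wy":0.375,"wz":1.3,"hand":8.5}]}}

```text
time_s: 3.35
eef_pos: [431.2, 111.8, 163.4]
ee_rot: [0.714, 2.916, 0.118]
ft_force: [1.2, 0.5, -0.6]
grip_width: 0.995
gripper_force: 0.0
```

```bash
python3 - <<'E'
from h import *
delta([420,126,150],tool([0,0,1],[0,1,0]))
E
```

```text
d cm [-1.12  1.42 -1.34] w [-0.079  0.139  0.479] q [-0.07  0.58 -0.45  2.3   1.08  0.3  -0.39]
```

Call:
{"op": "drive_tool", "data": {"deltas": [{"x":-0.5,"y":0.4,"z":-0.4,"wx":-0.022,"wy":0.038,"wz":0.13,"hand":8.5},{"x":-0.8,"y":0.8,"z":-0.8,"wx":-0.043,"wy":0.075,"wz":0.26,"hand":8.5},{"x":-1.1,"y":1.2,"z":-1.3,"wx":-0.065,"wy":0.113,"wz":0.39,"hand":8.5},{"x":-1.1,"y":1.2,"z":-1.3,"wx":-0.079,"wy":0.139,"wz":0.479,"hand":8.5},{"x":-1.1,"y":1.2,"z":-1.3,"wx":-0.079,"wy":0.139,"wz":0.479,"hand":8.5},{"x":-1.1,"y":1.2,"z":-1.3,"wx":-0.079,"wy":0.139,"wz":0.479,"hand":8.5}]}}

```text
time_s: 3.95
eef_pos: [420.6, 122.8, 150.9]
ee_rot: [0.014, 3.141, 0.003]
ft_force: [-0.4, -0.2, 1.1]
grip_width: 0.998
gripper_force: 0.0
```

```bash
cat > headm.py <<'E'
from h import *
from scipy.optimize import least_squares
s=get_state();print(s['time_s'],np.round(s['eef_pos'],1),np.round(s['qvel'],2))
d=cam('wrist');C=cloud(d);I=d['image'];h=cv2.cvtColor(I,cv2.COLOR_RGB2HSV)
cv2.imwrite('pics/w2.png',I[...,::-1])
c=np.array([420,126.]);m=(np.hypot(C[...,0]-c[0],C[...,1]-c[1])<50)&(C[...,2]>34)&(C[...,2]<50)
print('n',m.sum(),'z',np.percentile(C[m][:,2],[5,50,95]))
for _ in range(3):
    uv=C[m][:,:2]-c;a=np.arctan2(uv[:,1],uv[:,0]);o=[]
    for k in np.radians(np.arange(-180,180,10)):
        q=(a>=k)&(a<k+.1745)
        if q.sum()>4: r=np.sort(np.hypot(*uv[q].T))[-max(2,q.sum()//15):].mean();t=k+.087;o.append((r*np.cos(t),r*np.sin(t)))
    o=np.array(o);f=least_squares(lambda p:np.hypot(*(o-p[:2]).T)-p[2],[0,0,32],loss='soft_l1');c=c+f.x[:2]
print('centre',np.round(c,2),'r',f.x[2],len(o),'res',np.abs(f.fun).mean())
delta([*c,6],tool([0,0,1],[0,1,0]),s)
E
python3 headm.py
```

```text
3.95 [420.6 122.8 150.9] [ 0.   -0.01  0.01  0.01  0.01  0.   -0.  ]
n 6903 z [38.41794573 40.07083532 41.2963001 ]
centre [418.82 125.62] r 31.568056534876725 36 res 0.09793075532966178
d cm [ -0.18   0.29 -14.49] w [-0.002  0.001  0.009] q [ 0.08  0.7  -0.76  2.17  0.88  0.61  0.24]
```

Dial top at z=40.1 and r≈31.6 fit the head, and the position agrees with the fixed cameras to 2 mm. Going down on it and gripping.

Call:
{"op": "drive_tool", "data": {"deltas": [{"x":-0.18,"y":0.29,"z":-4,"wx":0,"wy":0,"wz":0.01,"hand":8.5},{"x":-0.18,"y":0.29,"z":-8,"wx":0,"wy":0,"wz":0.01,"hand":8.5},{"x":-0.18,"y":0.29,"z":-12,"wx":0,"wy":0,"wz":0.01,"hand":8.5},{"x":-0.18,"y":0.29,"z":-14,"wx":0,"wy":0,"wz":0.01,"hand":8.5},{"x":-0.18,"y":0.29,"z":-14.8,"wx":0,"wy":0,"wz":0.01,"hand":8.5},{"x":-0.18,"y":0.29,"z":-14.8,"wx":0,"wy":0,"wz":0.01,"hand":8.5}]}}

```text
time_s: 4.6
eef_pos: [418.1, 124.9, 2.2]
ee_rot: [0.004, -3.141, -0.0]
ft_force: [-0.6, 0.6, 0.4]
grip_width: 0.994
gripper_force: 0.0
```

Call:
{"op": "drive_tool", "data": {"deltas": [{"x":0,"y":0,"z":0,"wx":0,"wy":0,"wz":0,"hand":6},{"x":0,"y":0,"z":0,"wx":0,"wy":0,"wz":0,"hand":6},{"x":0,"y":0,"z":0,"wx":0,"wy":0,"wz":0,"hand":5.5},{"x":0,"y":0,"z":0,"wx":0,"wy":0,"wz":0,"hand":5.5},{"x":0,"y":0,"z":0,"wx":0,"wy":0,"wz":0,"hand":5.5}], "grip_force": 70}}

```text
time_s: 5.1
eef_pos: [419.5, 125.1, 4.3]
ee_rot: [-0.003, 3.138, 0.003]
ft_force: [-0.7, 0.1, 6.7]
grip_width: 0.735
gripper_force: 76.2
```

```bash
python3 - <<'E'
from h import *
s=get_state();print({k:np.round(v,3).tolist() for k,v in s.items()})
E
```

```text
{'time_s': 5.1, 'qpos': [-0.132, 0.957, -0.428, 2.249, 1.636, 0.346, -0.454], 'qvel': [0.002, 0.001, -0.0, 0.0, -0.0, 0.002, -0.0], 'effort': [-0.085, -44.788, -3.661, -0.38, 0.094, -0.08, -0.038], 'eef_pos': [419.514, 125.124, 4.299], 'ee_rot': [-0.003, 3.138, 0.003], 'ft_force': [-0.713, 0.061, 6.711], 'torque': [-0.15, 0.133, -0.001], 'gripper_force': 76.184, 'grip_width': 0.735}
```

Call:
{"op": "drive_tool", "data": {"deltas": [{"x":0,"y":0,"z":3,"wx":0,"wy":0,"wz":0,"hand":5.5},{"x":0,"y":0,"z":8,"wx":0,"wy":0,"wz":0,"hand":5.5},{"x":0,"y":0,"z":13,"wx":0,"wy":0,"wz":0,"hand":5.5},{"x":0,"y":0,"z":18,"wx":0,"wy":0,"wz":0,"hand":5.5},{"x":0,"y":0,"z":22,"wx":0,"wy":0,"wz":0,"hand":5.5},{"x":0,"y":0,"z":22,"wx":0,"wy":0,"wz":0,"hand":5.5}]}}

```text
time_s: 5.7
eef_pos: [420.1, 126.1, 227.4]
ee_rot: [-0.003, 3.134, 0.006]
ft_force: [0.7, 0.3, -3.0]
grip_width: 0.732
gripper_force: 78.5
```

```bash
cat >> h.py <<'E'
nn=np.array([-.392,.168,.905]);nn/=np.linalg.norm(nn);M=np.array([583,-163,182.7])
def psi(a): return R.from_rotvec(nn*np.radians(a)).as_matrix()@tool(nn,[.96,-.28,0])
E
python3 - <<'E'
from h import *
s=get_state();print(s['ft_force'],s['grip_width'],s['gripper_force'])
P=[]
for i in range(3):
    d=cam('wrist');s=get_state();P.append(s['eef_pos'])
print(np.round(P,1).tolist(), np.round(s['ft_force'],1))
delta(M+nn*90,psi(75))
cv2.imwrite('pics/w3.png',d['image'][...,::-1])
E
```

```text
[ 0.71320562  0.30919921 -2.9838256 ] 0.732278175954888 78.52786534815095
[[421.0, 126.4, 228.4], [420.6, 125.7, 226.1], [419.7, 124.8, 224.2]] [ 0.  -0.5 -3.8]
d cm [ 12.8  -27.27   3.99] w [-0.062 -0.436 -0.526] q [ 0.13  0.56 -0.81  2.1   0.62  0.73  0.49]
```

View pics/w3.png

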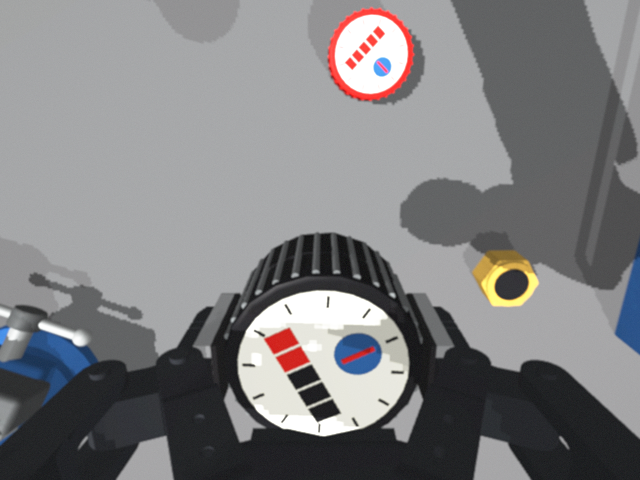

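The head is gripped squarely: dial at (318,362), pads at (205,345) and (435,345). Next I'll measure its offset in the tool frame and move toward the mouth.

```bash
cat > held.py <<'E'
from h import *
from scipy.optimize import least_squares
d=cam('wrist');d['T']=np.array(d['mount']);C=cloud(d);I=d['image'].astype(int)
np.savez('held.npz',C=C,I=I)
m=(np.abs(C[...,2]+36)<8)&(np.hypot(C[...,0],C[...,1])<34)
P=C[m];c=np.median(P,0);Q=P[np.hypot(*(P-c)[:,:2].T)<22]
n=np.linalg.svd(Q-Q.mean(0))[2][2];n*=-np.sign(n[2]);print('dial z in tool',np.round(np.percentile(Q[:,2],[10,50,90]),2),'normal',np.round(n,3))
w=(I.min(-1)>110)&m;c=np.median(C[w],0)[:2]
k,l,st,ce=cv2.connectedComponentsWithStats(m.astype(np.uint8));
hull=cv2.convexHull(np.argwhere(w)[:,::-1].astype(np.int32))
mask=np.zeros((480,640),np.uint8);cv2.fillConvexPoly(mask,hull,1)
D=C[(mask>0)&m][:,:2];(x,y),r=cv2.minEnclosingCircle(D.astype(np.float32));print('white dial centre tool xy',x,y,'r',r)
E
python3 held.py
```

```text
dial z in tool [-36.66 -35.94 -35.21] normal [ 0.003 -0.002 -1.   ]
white dial centre tool xy -0.49304625391960144 -0.4679917097091675 r 33.69786071777344
```

Call:
{"op": "drive_tool", "data": {"deltas": [{"x":1.5,"y":-3,"z":1,"wx":-0.01,"wy":-0.05,"wz":-0.06,"hand":5.5},{"x":3,"y":-6,"z":2,"wx":-0.015,"wy":-0.1,"wz":-0.12,"hand":5.5},{"x":4.5,"y":-9,"z":3,"wx":-0.02,"wy":-0.15,"wz":-0.18,"hand":5.5},{"x":6,"y":-12,"z":4,"wx":-0.03,"wy":-0.2,"wz":-0.24,"hand":5.5},{"x":7.5,"y":-15,"z":4,"wx":-0.035,"wy":-0.25,"wz":-0.3,"hand":5.5},{"x":9,"y":-18,"z":4,"wx":-0.043,"wy":-0.3,"wz":-0.36,"hand":5.5},{"x":10.3,"y":-21,"z":4,"wx":-0.05,"wy":-0.35,"wz":-0.42,"hand":5.5},{"x":11.5,"y":-24,"z":4,"wx":-0.057,"wy":-0.4,"wz":-0.48,"hand":5.5},{"x":12.5,"y":-26.5,"z":4,"wx":-0.062,"wy":-0.436,"wz":-0.526,"hand":5.5},{"x":12.8,"y":-27.3,"z":4,"wx":-0.062,"wy":-0.436,"wz":-0.526,"hand":5.5}]}}

```text
time_s: 6.9
eef_pos: [544.9, -150.4, 260.1]
ee_rot: [0.717, 2.617, -0.089]
ft_force: [-1.1, 0.1, -2.9]
grip_width: 0.734
gripper_force: 78.5
```

Call:
{"op": "drive_tool", "data": {"deltas": [{"x":0,"y":0,"z":0,"wx":0,"wy":0,"wz":0,"hand":5.5},{"x":0,"y":0,"z":0,"wx":0,"wy":0,"wz":0,"hand":5.5},{"x":0,"y":0,"z":0,"wx":0,"wy":0,"wz":0,"hand":5.5}]}}

```text
time_s: 7.2
eef_pos: [546.7, -146.6, 262.2]
ee_rot: [0.71, 2.615, -0.082]
ft_force: [0.2, 0.3, -2.3]
grip_width: 0.732
gripper_force: 78.5
```

```bash
python3 held.py; python3 - <<'E'
from h import *
P=[]
for i in range(6):
    cam('wrist');s=get_state();P.append(np.r_[s['eef_pos'],np.degrees(s['ee_rot'])])
P=np.array(P);print(np.round(P,1).tolist(),np.round(s['ft_force'],1))
s['eef_pos']=P[:,:3].mean(0);s['ee_rot']=np.radians(P[:,3:].mean(0))
delta(M+nn*90,psi(75),s);delta(M+nn*25,psi(75),s)
E
```

```text
dial z in tool [-37.29 -36.57 -35.84] normal [ 0.002 -0.    -1.   ]
white dial centre tool xy -0.6605032086372375 0.675838053226471 r 33.554752349853516
[[547.0, -146.9, 262.7, 40.7, 149.8, -4.7], [547.1, -147.1, 262.9, 40.7, 149.7, -4.8], [547.2, -147.3, 263.0, 40.7, 149.7, -4.8], [547.2, -147.5, 263.1, 40.7, 149.7, -4.8], [547.3, -147.6, 263.1, 40.7, 149.7, -4.8], [547.3, -147.7, 263.1, 40.8, 149.7, -4.8]] [ 0.3  0.6 -2. ]
d cm [ 0.05 -0.06  0.11] w [-0.001 -0.004 -0.002] q [ 0.35  0.45 -0.35  2.12  1.08  0.33  0.11]
d cm [ 2.6  -1.15 -5.77] w [-0.001 -0.004 -0.002] q [ 0.35  0.45 -0.35  2.12  1.08  0.33  0.11]
```

Head measured at tool xy ≈ (-0.5, 0), square, skirt edge 3.7 mm ahead of the TCP. Approaching along the axis.

Call:
{"op": "drive_tool", "data": {"deltas": [{"x":0.7,"y":-0.35,"z":-1.3,"wx":0,"wy":-0.004,"wz":0,"hand":5.5},{"x":1.4,"y":-0.65,"z":-2.9,"wx":0,"wy":-0.004,"wz":0,"hand":5.5},{"x":2.1,"y":-0.95,"z":-4.5,"wx":0,"wy":-0.004,"wz":0,"hand":5.5},{"x":2.6,"y":-1.15,"z":-5.8,"wx":0,"wy":-0.004,"wz":0,"hand":5.5},{"x":2.6,"y":-1.15,"z":-5.8,"wx":0,"wy":-0.004,"wz":0,"hand":5.5},{"x":2.6,"y":-1.15,"z":-5.8,"wx":0,"wy":-0.004,"wz":0,"hand":5.5},{"x":2.6,"y":-1.15,"z":-5.8,"wx":0,"wy":-0.004,"wz":0,"hand":5.5}]}}

```text
time_s: 8.25
eef_pos: [573.4, -159.3, 205.8]
ee_rot: [0.711, 2.608, -0.082]
ft_force: [-0.2, -0.3, -1.9]
grip_width: 0.733
gripper_force: 78.5
```

```bash
cat > st.py <<'E'
import sys
from h import *
# usage: st.py h psi : delta to TCP at M+h*nn with yaw psi
P=[];F=[]
for i in range(3):
    viewer.get_image('wrist');s=get_state();P.append(np.r_[s['eef_pos'],s['ee_rot']]);F.append(s['ft_force'])
P=np.array(P);F=np.mean(F,0);s['eef_pos']=P[:,:3].mean(0);s['ee_rot']=P[:,3:].mean(0)
r=s['eef_pos']-M;e=psi(0)
A=psi(0).T@R.from_rotvec(s['ee_rot']).as_matrix()
print('t',s['time_s'],'h',round(r@nn,2),'lat(x,y psi0)',np.round(r@e[:,:2],2),'drift',np.round(P[-1,:3]-P[0,:3],1),'yaw',round(-np.degrees(np.arctan2(A[1,0],A[0,0])),1),'tilt',np.round(np.degrees(A[:2,2]),2))
print('F ax',round(F@nn,1),'lat',np.round(F@e[:,:2],1),'tq_n',round(float(np.dot(s['torque'],nn)),2),'grip',round(s['grip_width'],3),s['gripper_force'])
if len(sys.argv)>2: delta(M+nn*float(sys.argv[1]),psi(float(sys.argv[2])),s)
print('axes psi0 x',np.round(e[:,0],3),'y',np.round(e[:,1],3),'n',np.round(nn,3))
E
python3 st.py 8 75
python3 - <<'E'
from h import *
d=cam('side');I=d['image'][...,::-1][150:330,320:520];cv2.imwrite('pics/s2.png',cv2.resize(I,(660,594),interpolation=cv2.INTER_CUBIC))
E
```

```text
t 8.4 h 25.31 lat(x,y psi0) [-0.54  0.55] drift [-0.  -0.1 -0.1] yaw 75.0 tilt [0.08 0.09]
F ax -2.8 lat [-0.2 -1.2] tq_n 0.0 grip 0.731 78.48503123852424
d cm [ 0.65 -0.23 -1.59] w [-0.001  0.002 -0.001] q [ 0.21  0.57 -0.13  2.13  1.5   0.19 -0.3 ]
axes psi0 x [ 0.28   0.958 -0.057] y [ 0.877 -0.231  0.422] n [-0.392  0.168  0.905]
```

View pics/s2.png

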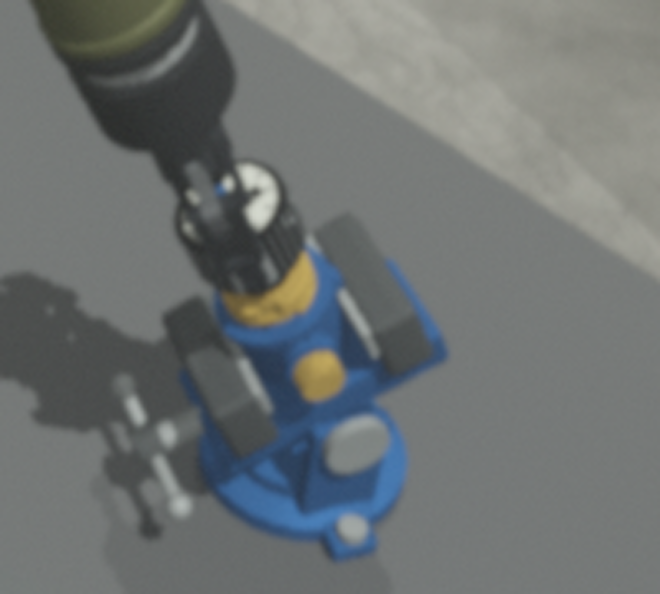

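The side view shows the head at (240,230), coaxial with the neck at (270,290). Lowering gently to contact.

Call:
{"op": "drive_tool", "data": {"deltas": [{"x":0.25,"y":-0.08,"z":-0.6,"wx":0,"wy":0,"wz":0,"hand":5.5},{"x":0.5,"y":-0.16,"z":-1.2,"wx":0,"wy":0,"wz":0,"hand":5.5},{"x":0.65,"y":-0.22,"z":-1.6,"wx":0,"wy":0,"wz":0,"hand":5.5},{"x":0.73,"y":-0.26,"z":-1.78,"wx":0,"wy":0,"wz":0,"hand":5.5},{"x":0.8,"y":-0.3,"z":-1.96,"wx":0,"wy":0,"wz":0,"hand":5.5},{"x":0.88,"y":-0.33,"z":-2.14,"wx":0,"wy":0,"wz":0,"hand":5.5},{"x":0.94,"y":-0.36,"z":-2.28,"wx":0,"wy":0,"wz":0,"hand":5.5},{"x":0.94,"y":-0.36,"z":-2.28,"wx":0,"wy":0,"wz":0,"hand":5.5},{"x":0.94,"y":-0.36,"z":-2.28,"wx":0,"wy":0,"wz":0,"hand":5.5}]}}

```text
time_s: 9.35
eef_pos: [582.7, -163.0, 182.3]
ee_rot: [0.711, 2.609, -0.082]
ft_force: [-0.2, -0.9, -3.3]
grip_width: 0.728
gripper_force: 78.5
```

```bash
python3 st.py -3 75
```

```text
t 9.5 h -0.21 lat(x,y psi0) [-0.01 -0.43] drift [0. 0. 0.] yaw 75.0 tilt [0.06 0.03]
F ax -2.3 lat [-0.1 -1.4] tq_n 0.02 grip 0.732 78.48629647982307
d cm [ 0.15 -0.06 -0.23] w [-0.001  0.001 -0.001] q [ 0.25  0.63 -0.18  2.12  1.7   0.22 -0.49]
axes psi0 x [ 0.28   0.958 -0.057] y [ 0.877 -0.231  0.422] n [-0.392  0.168  0.905]
```

Call:
{"op": "drive_tool", "data": {"deltas": [{"x":0.05,"y":-0.02,"z":-0.09,"wx":0,"wy":0,"wz":0,"hand":5.5},{"x":0.11,"y":-0.04,"z":-0.18,"wx":0,"wy":0,"wz":0,"hand":5.5},{"x":0.15,"y":-0.05,"z":-0.27,"wx":0,"wy":0,"wz":0,"hand":5.5},{"x":0.19,"y":-0.07,"z":-0.36,"wx":0,"wy":0,"wz":0,"hand":5.5},{"x":0.22,"y":-0.08,"z":-0.45,"wx":0,"wy":0,"wz":0,"hand":5.5},{"x":0.22,"y":-0.08,"z":-0.45,"wx":0,"wy":0,"wz":0,"hand":5.5}]}}

```text
time_s: 10.1
eef_pos: [584.4, -163.5, 179.5]
ee_rot: [0.71, 2.607, -0.082]
ft_force: [-10.1, 3.7, 17.3]
grip_width: 0.727
gripper_force: 81.4
```

```bash
python3 st.py -4 95
```

```text
t 10.25 h -3.46 lat(x,y psi0) [ 0.03 -0.04] drift [ 0.  0. -0.] yaw 75.0 tilt [0.06 0.14]
F ax 20.7 lat [-1.2 -2.7] tq_n 0.07 grip 0.735 81.42243784968741
d cm [ 0.02 -0.01 -0.05] w [-0.137  0.061  0.314] q [ 0.26  0.64 -0.2   2.12  1.73  0.24 -0.51]
axes psi0 x [ 0.28   0.958 -0.057] y [ 0.877 -0.231  0.422] n [-0.392  0.168  0.905]
```

Contact at h=-3.5 (lands predicted at -3.1), about 23 N axial, little side load: the head is seated squarely on the lands. Now turning anticlockwise under this press, in steps.

Call:
{"op": "drive_tool", "data": {"deltas": [{"x":0,"y":0,"z":0,"wx":-0.024,"wy":0.0103,"wz":0.0553,"hand":5.5},{"x":0,"y":0,"z":0,"wx":-0.048,"wy":0.0206,"wz":0.1106,"hand":5.5},{"x":0,"y":0,"z":0,"wx":-0.072,"wy":0.0309,"wz":0.1659,"hand":5.5},{"x":0,"y":0,"z":0,"wx":-0.096,"wy":0.0412,"wz":0.2212,"hand":5.5},{"x":0,"y":0,"z":0,"wx":-0.096,"wy":0.0412,"wz":0.2212,"hand":5.5},{"x":0,"y":0,"z":0,"wx":-0.096,"wy":0.0412,"wz":0.2212,"hand":5.5}]}}

```text
time_s: 10.85
eef_pos: [584.9, -163.1, 179.7]
ee_rot: [0.386, 2.681, -0.155]
ft_force: [-10.3, 4.4, 16.6]
grip_width: 0.733
gripper_force: 80.8
```

```bash
python3 st.py -4 103; python3 held.py
```

```text
t 11.0 h -3.47 lat(x,y psi0) [0.67 0.48] drift [0. 0. 0.] yaw 89.1 tilt [0.11 0.16]
F ax 19.9 lat [-0.1 -2.4] tq_n 0.17 grip 0.73 80.81072511384264
d cm [-0.04 -0.06 -0.06] w [-0.096  0.044  0.218] q [ 0.22  0.63 -0.13  2.12  1.77  0.2  -0.32]
axes psi0 x [ 0.28   0.958 -0.057] y [ 0.877 -0.231  0.422] n [-0.392  0.168  0.905]
dial z in tool [-37.42 -36.71 -35.99] normal [-0.    -0.001 -1.   ]
white dial centre tool xy -1.896019458770752 0.3940691649913788 r 32.55146408081055
```

Call:
{"op": "drive_tool", "data": {"deltas": [{"x":0,"y":0,"z":0,"wx":-0.025,"wy":0.0106,"wz":0.0568,"hand":5.5},{"x":-0.02,"y":-0.02,"z":0,"wx":-0.049,"wy":0.0211,"wz":0.1137,"hand":5.5},{"x":-0.03,"y":-0.04,"z":-0.02,"wx":-0.074,"wy":0.0317,"wz":0.1705,"hand":5.5},{"x":-0.04,"y":-0.06,"z":-0.02,"wx":-0.098,"wy":0.0422,"wz":0.2274,"hand":5.5},{"x":-0.04,"y":-0.06,"z":-0.02,"wx":-0.123,"wy":0.0528,"wz":0.2842,"hand":5.5},{"x":-0.04,"y":-0.06,"z":-0.02,"wx":-0.123,"wy":0.0528,"wz":0.2842,"hand":5.5}]}}

```text
time_s: 11.65
eef_pos: [584.5, -163.7, 179.7]
ee_rot: [-0.04, 2.726, -0.247]
ft_force: [-9.8, 3.9, 18.7]
grip_width: 0.732
gripper_force: 81.0
```

```bash
python3 st.py -4 121
```

```text
t 11.8 h -3.43 lat(x,y psi0) [-0.05  0.17] drift [-0. -0. -0.] yaw 107.1 tilt [0.12 0.14]
F ax 22.1 lat [-0.2 -2.1] tq_n 0.32 grip 0.727 81.0418986598961
d cm [ 0.01 -0.   -0.06] w [-0.096  0.043  0.218] q [ 0.17  0.63 -0.05  2.12  1.86  0.15 -0.1 ]
axes psi0 x [ 0.28   0.958 -0.057] y [ 0.877 -0.231  0.422] n [-0.392  0.168  0.905]
```

Call:
{"op": "drive_tool", "data": {"deltas": [{"x":0,"y":0,"z":0,"wx":-0.025,"wy":0.0106,"wz":0.0568,"hand":5.5},{"x":0,"y":0,"z":0,"wx":-0.049,"wy":0.0211,"wz":0.1137,"hand":5.5},{"x":0,"y":0,"z":0,"wx":-0.074,"wy":0.0317,"wz":0.1705,"hand":5.5},{"x":0,"y":0,"z":0,"wx":-0.098,"wy":0.0422,"wz":0.2274,"hand":5.5},{"x":0,"y":0,"z":0,"wx":-0.123,"wy":0.0528,"wz":0.2842,"hand":5.5},{"x":0,"y":0,"z":0,"wx":-0.123,"wy":0.0528,"wz":0.2842,"hand":5.5}]}}

```text
time_s: 12.4
eef_pos: [584.6, -164.5, 177.5]
ee_rot: [-0.467, 2.713, -0.334]
ft_force: [0.4, -0.8, -3.2]
grip_width: 0.732
gripper_force: 78.7
```

```bash
python3 st.py -4 139
```

```text
t 12.55 h -5.56 lat(x,y psi0) [-0.63 -0.47] drift [-0.  0. -0.] yaw 125.0 tilt [ 0.05 -0.03]
F ax -2.2 lat [-0.2 -0.5] tq_n -0.02 grip 0.73 78.6604970425833
d cm [-0.    0.08  0.16] w [-0.097  0.041  0.221] q [0.13 0.64 0.01 2.12 1.98 0.11 0.09]
axes psi0 x [ 0.28   0.958 -0.057] y [ 0.877 -0.231  0.422] n [-0.392  0.168  0.905]
```

Axial force fell to zero and h dropped 2 mm at yaw 125°, so it's over the entry. Pressing straight down without turning.

Call:
{"op": "drive_tool", "data": {"deltas": [{"x":0.05,"y":0,"z":-0.1,"wx":0,"wy":0,"wz":0,"hand":5.5},{"x":0.1,"y":-0.02,"z":-0.2,"wx":0,"wy":0,"wz":0,"hand":5.5},{"x":0.14,"y":-0.04,"z":-0.3,"wx":0,"wy":0,"wz":0,"hand":5.5},{"x":0.18,"y":-0.06,"z":-0.4,"wx":0,"wy":0,"wz":0,"hand":5.5},{"x":0.22,"y":-0.07,"z":-0.5,"wx":0,"wy":0,"wz":0,"hand":5.5},{"x":0.25,"y":-0.08,"z":-0.54,"wx":0,"wy":0,"wz":0,"hand":5.5},{"x":0.25,"y":-0.08,"z":-0.54,"wx":0,"wy":0,"wz":0,"hand":5.5}]}}

```text
time_s: 13.25
eef_pos: [586.4, -165.2, 173.4]
ee_rot: [-0.466, 2.712, -0.334]
ft_force: [-8.9, 3.0, 12.8]
grip_width: 0.73
gripper_force: 80.6
```

```bash
python3 st.py -11 125
```

```text
t 13.4 h -10.08 lat(x,y psi0) [-0.59 -0.49] drift [ 0.  0. -0.] yaw 125.0 tilt [0.06 0.02]
F ax 15.9 lat [-1.9 -3. ] tq_n -0.03 grip 0.729 80.58672701474279
d cm [ 0.1   0.03 -0.07] w [-0.001  0.001 -0.001] q [ 0.15  0.65 -0.01  2.12  1.99  0.13  0.08]
axes psi0 x [ 0.28   0.958 -0.057] y [ 0.877 -0.231  0.422] n [-0.392  0.168  0.905]
```

It dropped 6.6 mm to h=-10.1 and stands on the entry floor. Now turning clockwise, sinking with the lead.

Call:
{"op": "drive_tool", "data": {"deltas": [{"x":0,"y":0,"z":0,"wx":0.0274,"wy":-0.0117,"wz":-0.0632,"hand":5.5},{"x":0,"y":0,"z":0,"wx":0.0548,"wy":-0.0235,"wz":-0.1264,"hand":5.5},{"x":0.01,"y":0,"z":-0.02,"wx":0.0822,"wy":-0.0352,"wz":-0.1896,"hand":5.5},{"x":0.02,"y":-0.01,"z":-0.04,"wx":0.1096,"wy":-0.047,"wz":-0.2528,"hand":5.5},{"x":0.03,"y":-0.01,"z":-0.06,"wx":0.137,"wy":-0.0587,"wz":-0.316,"hand":5.5},{"x":0.03,"y":-0.01,"z":-0.06,"wx":0.137,"wy":-0.0587,"wz":-0.316,"hand":5.5}]}}

```text
time_s: 14.0
eef_pos: [587.6, -164.8, 172.5]
ee_rot: [0.014, 2.724, -0.235]
ft_force: [-3.1, 1.7, 7.3]
grip_width: 0.729
gripper_force: 79.6
```

```bash
python3 st.py -11.4 85
```

```text
t 14.15 h -11.29 lat(x,y psi0) [0.13 0.16] drift [-0. -0. -0.] yaw 105.0 tilt [0.13 0.07]
F ax 7.8 lat [ 0.  -1.2] tq_n -0.2 grip 0.73 79.60466349497437
d cm [-0.01 -0.01 -0.02] w [ 0.135 -0.057 -0.316] q [ 0.2   0.65 -0.1   2.12  1.86  0.18 -0.13]
axes psi0 x [ 0.28   0.958 -0.057] y [ 0.877 -0.231  0.422] n [-0.392  0.168  0.905]
```

Call:
{"op": "drive_tool", "data": {"deltas": [{"x":0.015,"y":-0.006,"z":-0.035,"wx":0.0391,"wy":-0.0168,"wz":-0.0903,"hand":5.5},{"x":0.03,"y":-0.013,"z":-0.07,"wx":0.0782,"wy":-0.0335,"wz":-0.1806,"hand":5.5},{"x":0.045,"y":-0.019,"z":-0.105,"wx":0.1173,"wy":-0.0503,"wz":-0.2709,"hand":5.5},{"x":0.06,"y":-0.026,"z":-0.14,"wx":0.1564,"wy":-0.067,"wz":-0.3611,"hand":5.5},{"x":0.075,"y":-0.032,"z":-0.175,"wx":0.1955,"wy":-0.0838,"wz":-0.4514,"hand":5.5},{"x":0.09,"y":-0.039,"z":-0.21,"wx":0.2346,"wy":-0.1005,"wz":-0.5417,"hand":5.5},{"x":0.105,"y":-0.045,"z":-0.245,"wx":0.2737,"wy":-0.1173,"wz":-0.632,"hand":5.5},{"x":0.105,"y":-0.045,"z":-0.245,"wx":0.2737,"wy":-0.1173,"wz":-0.632,"hand":5.5}]}}

```text
time_s: 14.95
eef_pos: [588.4, -166.0, 170.2]
ee_rot: [0.939, 2.531, -0.029]
ft_force: [-5.3, 0.5, 7.9]
grip_width: 0.73
gripper_force: 79.8
```

```bash
python3 st.py -16 35
```

```text
t 15.1 h -13.95 lat(x,y psi0) [-0.65  0.17] drift [-0. -0. -0.] yaw 64.9 tilt [0.04 0.12]
F ax 9.5 lat [-1.3 -0.9] tq_n -0.22 grip 0.728 79.75117091322318
d cm [ 0.08  0.03 -0.2 ] w [ 0.205 -0.085 -0.472] q [ 0.33  0.67 -0.3   2.11  1.73  0.3  -0.68]
axes psi0 x [ 0.28   0.958 -0.057] y [ 0.877 -0.231  0.422] n [-0.392  0.168  0.905]
```

Call:
{"op": "drive_tool", "data": {"deltas": [{"x":0.015,"y":0,"z":-0.035,"wx":0.0342,"wy":-0.0147,"wz":-0.079,"hand":5.5},{"x":0.03,"y":0,"z":-0.07,"wx":0.0684,"wy":-0.0293,"wz":-0.158,"hand":5.5},{"x":0.045,"y":-0.005,"z":-0.105,"wx":0.1026,"wy":-0.044,"wz":-0.237,"hand":5.5},{"x":0.06,"y":-0.005,"z":-0.13,"wx":0.1368,"wy":-0.0587,"wz":-0.316,"hand":5.5},{"x":0.07,"y":-0.01,"z":-0.16,"wx":0.171,"wy":-0.0733,"wz":-0.395,"hand":5.5},{"x":0.08,"y":-0.01,"z":-0.18,"wx":0.2053,"wy":-0.088,"wz":-0.474,"hand":5.5},{"x":0.08,"y":-0.01,"z":-0.18,"wx":0.2053,"wy":-0.088,"wz":-0.474,"hand":5.5}]}}

```text
time_s: 15.8
eef_pos: [589.7, -163.8, 168.3]
ee_rot: [1.564, 2.21, 0.134]
ft_force: [-3.9, 3.0, 7.5]
grip_width: 0.73
gripper_force: 79.7
```

```bash
python3 st.py -17 20
```

```text
t 15.95 h -15.8 lat(x,y psi0) [ 1.9  -0.01] drift [-0. -0. -0.] yaw 35.0 tilt [0.24 0.13]
F ax 8.0 lat [ 1.8 -0.9] tq_n -0.14 grip 0.738 79.73814723081887
d cm [-0.01 -0.2  -0.1 ] w [ 0.1   -0.04  -0.239] q [ 0.4   0.68 -0.42  2.1   1.7   0.38 -1.16]
axes psi0 x [ 0.28   0.958 -0.057] y [ 0.877 -0.231  0.422] n [-0.392  0.168  0.905]
```

Call:
{"op": "drive_tool", "data": {"deltas": [{"x":0.015,"y":-0.02,"z":-0.03,"wx":0.0257,"wy":-0.011,"wz":-0.0592,"hand":5.5},{"x":0.025,"y":-0.05,"z":-0.06,"wx":0.0513,"wy":-0.022,"wz":-0.1185,"hand":5.5},{"x":0.03,"y":-0.08,"z":-0.08,"wx":0.077,"wy":-0.033,"wz":-0.1777,"hand":5.5},{"x":0.035,"y":-0.08,"z":-0.1,"wx":0.1026,"wy":-0.044,"wz":-0.237,"hand":5.5},{"x":0.035,"y":-0.08,"z":-0.1,"wx":0.1026,"wy":-0.044,"wz":-0.237,"hand":5.5}]}}

```text
time_s: 16.45
eef_pos: [590.2, -164.7, 168.6]
ee_rot: [1.845, 1.994, 0.211]
ft_force: [-9.2, 3.6, 17.3]
grip_width: 0.733
gripper_force: 80.8
```

```bash
python3 st.py -17 10
```

```text
t 16.6 h -15.93 lat(x,y psi0) [1.18 0.73] drift [-0.  0. -0.] yaw 20.0 tilt [0.18 0.25]
F ax 19.2 lat [ 1.4 -1.1] tq_n -0.19 grip 0.732 80.81464191433042
d cm [-0.05 -0.11 -0.12] w [ 0.067 -0.024 -0.159] q [ 0.43  0.69 -0.47  2.1   1.69  0.41 -1.41]
axes psi0 x [ 0.28   0.958 -0.057] y [ 0.877 -0.231  0.422] n [-0.392  0.168  0.905]
```

Call:
{"op": "drive_tool", "data": {"deltas": [{"x":0,"y":-0.02,"z":0,"wx":0.0257,"wy":-0.011,"wz":-0.0592,"hand":5.5},{"x":0,"y":-0.04,"z":0,"wx":0.0513,"wy":-0.022,"wz":-0.1185,"hand":5.5},{"x":0,"y":-0.04,"z":0,"wx":0.077,"wy":-0.033,"wz":-0.1777,"hand":5.5},{"x":0,"y":-0.04,"z":0,"wx":0.077,"wy":-0.033,"wz":-0.1777,"hand":5.5}]}}

```text
time_s: 17.0
eef_pos: [590.4, -164.9, 168.7]
ee_rot: [2.04, 1.812, 0.267]
ft_force: [-8.4, 5.1, 18.0]
grip_width: 0.732
gripper_force: 80.8
```

```bash
python3 st.py -17 0;python3 held.py
```

```text
t 17.15 h -15.93 lat(x,y psi0) [1.01 1.01] drift [-0.  0. -0.] yaw 8.7 tilt [0.19 0.27]
F ax 19.3 lat [ 0.6 -1.2] tq_n -0.26 grip 0.727 80.75971584767103
d cm [-0.07 -0.09 -0.13] w [ 0.059 -0.02  -0.139] q [ 0.45  0.7  -0.51  2.1   1.69  0.44 -1.59]
axes psi0 x [ 0.28   0.958 -0.057] y [ 0.877 -0.231  0.422] n [-0.392  0.168  0.905]
dial z in tool [-37.37 -36.64 -35.9 ] normal [ 0.002  0.002 -1.   ]
white dial centre tool xy 0.08183413743972778 0.024853447452187538 r 33.93745803833008
```

Call:
{"op": "drive_tool", "data": {"deltas": [{"x":-0.02,"y":-0.02,"z":0,"wx":0.0257,"wy":-0.011,"wz":-0.0592,"hand":5.5},{"x":-0.03,"y":-0.04,"z":0,"wx":0.0513,"wy":-0.022,"wz":-0.1185,"hand":5.5},{"x":-0.04,"y":-0.04,"z":0,"wx":0.077,"wy":-0.033,"wz":-0.1777,"hand":5.5},{"x":-0.04,"y":-0.04,"z":0,"wx":0.077,"wy":-0.033,"wz":-0.1777,"hand":5.5}]}}

```text
time_s: 17.6
eef_pos: [590.7, -164.7, 168.7]
ee_rot: [2.216, 1.616, 0.323]
ft_force: [-6.2, 3.0, 15.0]
grip_width: 0.73
gripper_force: 80.6
```

```bash
python3 st.py -17 -10
```

```text
t 17.75 h -15.93 lat(x,y psi0) [1.41 1.28] drift [ 0. -0.  0.] yaw -2.3 tilt [0.25 0.33]
F ax 17.4 lat [2.1 0.2] tq_n 0.5 grip 0.73 80.56720421765931
d cm [-0.11 -0.12 -0.14] w [ 0.051 -0.016 -0.123] q [ 0.47  0.7  -0.54  2.1   1.68  0.46 -1.78]
axes psi0 x [ 0.28   0.958 -0.057] y [ 0.877 -0.231  0.422] n [-0.392  0.168  0.905]
```

Call:
{"op": "drive_tool", "data": {"deltas": [{"x":0,"y":0,"z":0,"wx":0.0205,"wy":-0.0088,"wz":-0.0474,"hand":5.5},{"x":0,"y":0,"z":0,"wx":0.041,"wy":-0.0176,"wz":-0.0948,"hand":5.5},{"x":0,"y":0,"z":0,"wx":0.041,"wy":-0.0176,"wz":-0.0948,"hand":5.5}]}}

```text
time_s: 18.05
eef_pos: [591.0, -164.5, 168.8]
ee_rot: [2.304, 1.504, 0.352]
ft_force: [-5.0, 3.0, 15.6]
grip_width: 0.732
gripper_force: 80.5
```

```bash
python3 st.py -17 -10; python3 - <<'E'
from h import *
d=cam('wrist');np.savez('dialA.npz',I=d['image']);cv2.imwrite('pics/w4.png',d['image'][...,::-1])
E
```

```text
t 18.2 h -15.94 lat(x,y psi0) [1.58 1.45] drift [-0.  0.  0.] yaw -8.3 tilt [0.26 0.34]
F ax 16.2 lat [1.6 1.3] tq_n 0.57 grip 0.726 80.52439909544773
d cm [-0.13 -0.14 -0.15] w [ 0.009  0.002 -0.029] q [ 0.48  0.71 -0.56  2.1   1.68  0.47 -1.88]
axes psi0 x [ 0.28   0.958 -0.057] y [ 0.877 -0.231  0.422] n [-0.392  0.168  0.905]
```

View pics/w4.png

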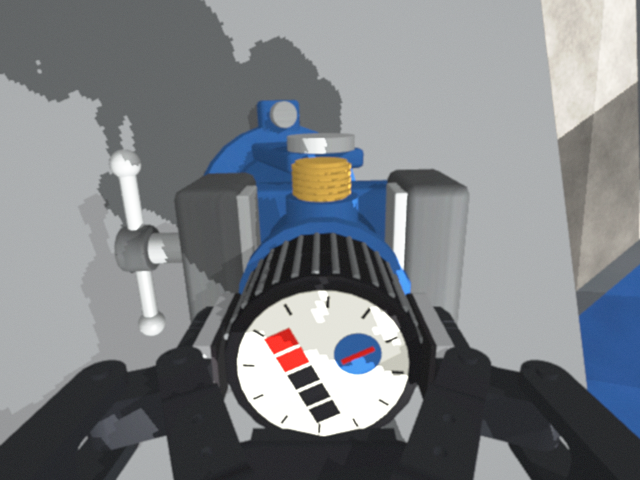

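The strip and pointer sit where they did in the hand before, so there is no slip in the grip. The skirt is down close to the shoulder around (323,250). One more small turn to feel the stop.

Call:
{"op": "drive_tool", "data": {"deltas": [{"x":-0.02,"y":-0.02,"z":0,"wx":0.0205,"wy":-0.0088,"wz":-0.0474,"hand":5.5},{"x":-0.04,"y":-0.04,"z":0,"wx":0.041,"wy":-0.0176,"wz":-0.0948,"hand":5.5},{"x":-0.04,"y":-0.04,"z":0,"wx":0.0547,"wy":-0.0235,"wz":-0.1264,"hand":5.5},{"x":-0.04,"y":-0.04,"z":0,"wx":0.0547,"wy":-0.0235,"wz":-0.1264,"hand":5.5}]}}

```text
time_s: 18.65
eef_pos: [591.3, -164.4, 168.9]
ee_rot: [2.411, 1.353, 0.39]
ft_force: [-1.9, 3.7, 12.5]
grip_width: 0.726
gripper_force: 80.4
```

```bash
python3 st.py -17 -10; cat > dial.py <<'E'
from h import *
d=cam('wrist');I=d['image']
for J in (np.load('dialA.npz')['I'],I):
    h=cv2.cvtColor(J,cv2.COLOR_RGB2HSV);c=[]
    for lo,hi in (((0,120,80),(8,255,255)),((100,120,60),(120,255,255))):
        m=cv2.inRange(h,lo,hi);m[:300]=0;m[:,:235]=0;m[:,405:]=0
        if lo[0]==0: m[:,325:]=0
        else: m[:,:330]=0
        M_=cv2.moments(m,True);c.append((round(M_['m10']/M_['m00'],1),round(M_['m01']/M_['m00'],1)))
    print('red strip, blue disc px',c)
E
python3 dial.py
```

```text
t 18.8 h -15.93 lat(x,y psi0) [1.78 1.77] drift [-0.  0. -0.] yaw -16.0 tilt [0.3  0.42]
F ax 12.9 lat [2.3 2.3] tq_n 1.87 grip 0.732 80.36027597961947
d cm [-0.16 -0.15 -0.16] w [-0.044  0.026  0.092] q [ 0.5   0.71 -0.58  2.1   1.68  0.48 -2.01]
axes psi0 x [ 0.28   0.958 -0.057] y [ 0.877 -0.231  0.422] n [-0.392  0.168  0.905]
red strip, blue disc px [(286.4, 349.5), (357.3, 353.3)]
red strip, blue disc px [(286.4, 349.5), (357.1, 353.2)]
```

Torque rose to 1.9 N m with the depth unchanged and no slip in the hand, so it is fully home. Releasing and backing off along the axis.

Call:
{"op": "drive_tool", "data": {"deltas": [{"x":0,"y":0,"z":0,"wx":0,"wy":0,"wz":0,"hand":7},{"x":0,"y":0,"z":0,"wx":0,"wy":0,"wz":0,"hand":8.5},{"x":0,"y":0,"z":0,"wx":0,"wy":0,"wz":0,"hand":8.5},{"x":0,"y":0,"z":0,"wx":0,"wy":0,"wz":0,"hand":8.5},{"x":0,"y":0,"z":0,"wx":0,"wy":0,"wz":0,"hand":8.5}]}}

```text
time_s: 19.35
eef_pos: [588.5, -168.1, 166.0]
ee_rot: [2.423, 1.339, 0.38]
ft_force: [0.4, -0.2, -0.9]
grip_width: 0.998
gripper_force: 0.0
```

```bash
python3 st.py 90 -10; python3 dial.py
```

```text
t 19.5 h -18.03 lat(x,y psi0) [-2.27 -0.96] drift [0.1 0.1 0.1] yaw -16.6 tilt [-0.04  0.05]
F ax -0.1 lat [0.5 0.5] tq_n -0.02 grip 0.995 0.0
d cm [-4.09  2.01  9.8 ] w [-0.044  0.02   0.104] q [ 0.5   0.71 -0.57  2.1   1.68  0.48 -2.01]
axes psi0 x [ 0.28   0.958 -0.057] y [ 0.877 -0.231  0.422] n [-0.392  0.168  0.905]
red strip, blue disc px [(286.4, 349.5), (357.3, 353.3)]
red strip, blue disc px [(289.8, 341.9), (362.7, 344.7)]
```

Call:
{"op": "drive_tool", "data": {"deltas": [{"x":-0.2,"y":0.3,"z":1,"wx":0,"wy":0,"wz":0,"hand":8.5},{"x":-1,"y":0.7,"z":3,"wx":0,"wy":0,"wz":0,"hand":8.5},{"x":-2.5,"y":1.3,"z":6.2,"wx":0,"wy":0,"wz":0,"hand":8.5},{"x":-4.1,"y":2,"z":10,"wx":0,"wy":0,"wz":0,"hand":8.5},{"x":-5.3,"y":2.5,"z":13,"wx":0,"wy":0,"wz":0,"hand":8.5},{"x":-5.3,"y":2.5,"z":13,"wx":0,"wy":0,"wz":0,"hand":8.5},{"x":-5.3,"y":2.5,"z":13,"wx":0,"wy":0,"wz":0,"hand":8.5},{"x":-5.3,"y":2.5,"z":13,"wx":0,"wy":0,"wz":0,"hand":8.5}]}}

```text
time_s: 20.35
eef_pos: [535.3, -143.3, 295.3]
ee_rot: [2.423, 1.34, 0.379]
ft_force: [0.4, -0.4, 0.4]
grip_width: 0.991
gripper_force: 0.0
```

```bash
python3 st.py; python3 - <<'E'
from h import *
d=cam('wrist');C=cloud(d);cv2.imwrite('pics/w5.png',d['image'][...,::-1])
r=C-M;h=r@nn;rad=np.linalg.norm(r-h[...,None]*nn,axis=-1)
m=(rad<25)&(h>5)&(h<40);P=C[m];n=np.linalg.svd(P-P.mean(0))[2][2];n*=np.sign(n[2])
print('dial height over rim (20 expected)',np.percentile(h[m],[10,50,90]),'tilt vs neck deg',np.degrees(np.arccos(min(1,n@nn))))
hsv=cv2.cvtColor(d['image'],cv2.COLOR_RGB2HSV);b=(cv2.inRange(hsv,(100,100,40),(125,255,255))>0)&(rad<36)&(rad>33)&(np.abs(h+22)<6)
if b.sum()>20: print('shoulder h',np.median(h[b]),b.sum())
E
```

```text
t 20.5 h 123.57 lat(x,y psi0) [-0.61  1.04] drift [ 0.1  0.2 -0. ] yaw -16.6 tilt [-0.04 -0.06]
F ax 0.6 lat [-0.2  0.2] tq_n -0.02 grip 0.997 0.0
axes psi0 x [ 0.28   0.958 -0.057] y [ 0.877 -0.231  0.422] n [-0.392  0.168  0.905]
dial height over rim (20 expected) [19.8322313  20.71591856 21.55560237] tilt vs neck deg 0.38075368509866014
shoulder h -22.433499972273864 525
```

View pics/w5.png

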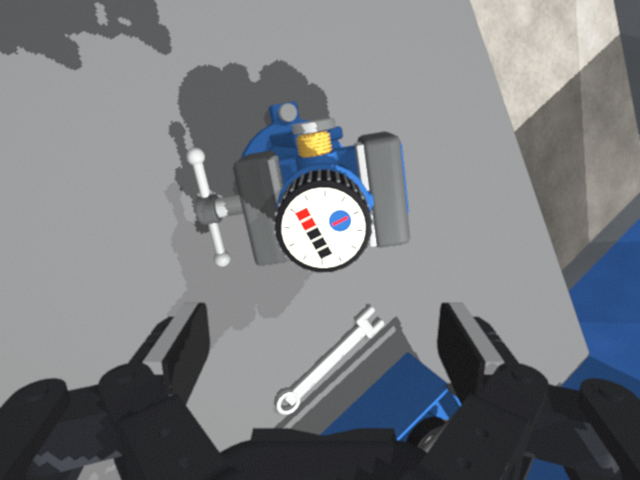

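The head sits square and coaxial on the meter, dial at (323,225), and nothing else has moved. I'll average a more careful dial-to-shoulder height (42 mm expected).

```bash
cat > fin.py <<'E'
from h import *
o=[]
for i in range(5):
    d=cam('wrist');C=cloud(d);r=C-M;h=r@nn;uv=r@psi(0)[:,:2];rad=np.linalg.norm(uv,axis=-1)
    hsv=cv2.cvtColor(d['image'],cv2.COLOR_RGB2HSV)
    b=(cv2.inRange(hsv,(100,100,40),(125,255,255))>0)&(rad<35.5)&(np.abs(h+22)<2.5)
    m=(rad<34)&(h>15)&(h<27);c=np.array(cv2.minEnclosingCircle(uv[m].astype(np.float32))[0])
    k=(rad<26)&m;P=C[k];n=np.linalg.svd(P-P.mean(0))[2][2];n*=np.sign(n[2])
    bench=(C[...,2]<6)&(C[...,2]>-6)
    o.append(np.r_[h[k].mean(),h[b].mean(),b.sum(),c,psi(0).T@n,np.median(C[bench][:,2])])
print(np.round(np.mean(o,0),3),get_state()['time_s'])
E
python3 fin.py; python3 - <<'E'
from h import *
w=np.load('w.npz');C=w['C'];h=(C-M)@nn;uv=(C-M)@psi(0)[:,:2];rad=np.linalg.norm(uv,axis=-1)
hsv=cv2.cvtColor(w['I'],cv2.COLOR_RGB2HSV);b=(cv2.inRange(hsv,(100,100,40),(125,255,255))>0)&(rad<35.5)&(rad>29)&(np.abs(h+22)<2.5)
br=(cv2.inRange(hsv,(12,110,90),(32,255,255))>0)&(rad<20.5)&(rad>17.5)&(np.abs(h)<3)
print('before: shoulder',h[b].mean(),b.sum(),'rim',h[br].mean(),np.median(h[br]),br.sum(),'bench',np.median(C[(abs(C[...,2])<6)][:,2]))
E
```

```text
[ 2.0710e+01 -2.2309e+01  6.1320e+02 -5.8000e-02 -3.2700e-01 -7.0000e-03
  1.0000e-03 -1.0000e+00 -3.8800e-01] 20.8
before: shoulder -22.337985947301224 1734 rim 0.2136619435296983 0.19868927201583855 670 bench -0.4398440998554065
```

Dial about 20.5 mm above the rim (20 expected), coaxial within 0.4 mm and square within 0.4°, with the gripper clear. Handing in.

```bash
python3 -c "
from cell import order
print(order.close_job())"
```

```text
the job is handed in; nothing more can be done
None
```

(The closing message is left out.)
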